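# Pop the sealed lid off a topping jar with the lid puller

### The job

Open the jar with the red lid: take the lid puller from the blue board, hook its fork under the rim of the red lid and pull straight up until the lid pops out of the jar's neck, without touching the lid with the fingers. Set the lid down gently, right way up, on the floor of the sheet pan, draw the fork out from under it, and stand the puller back upright on the blue board. Leave the other two jars closed and do not knock the other things about.

Things in the scene. Friction and masses are not known exactly. Their poses are not given: they have to be found in the camera images.
- rail: Steel topping rail, fixed: box 140 deep (x) x 370 wide (y) x 130 mm high. Origin: centre of its underside, z up, x away from the robot, y along the row. Three sunk jars at y = -125, 0, +125 mm (x = 0); from each a round white neck (64 mm outside, 53 mm bore) stands 30 mm above the box's top, its mouth 160 mm above the table.
- rail_front (a point): Middle of the box's upper front edge (robot side), 130 mm above the table. The fork comes in level from this side, in the 30 mm high gap between the box's top and the lids' rims; nothing stands in the way above the box's top. Behind the rail stand a bottle (190 mm high) and a steel mug (120 mm), both fixed.
- lid_red: Red plug lid, loose, about 120 g, seated in one of the three necks (varies): plug 50 mm in diameter, 22 mm long, under a flat round rim 96 mm in diameter, 12 mm thick (+2 mm raised top). Origin: centre of the plug's underside, z up; seated it is 138 mm above the table. A snap seal grips the plug: about 8 to 18 N straight up; it gives after 5 mm, the plug is out after 22 mm.
- lid_red_rim (a point): Centre of the red rim's underside, 22 mm above the lid's origin. Seated, it rests on the neck's mouth (160 mm above the table) and the rim overhangs the neck by 16 mm all round.
- puller: C-shaped steel lid puller, loose, about 0.38 kg, 122 mm high, standing on its fork. Origin: underside of the fork at the centre of the U, z up. Fork: flat U, 6 mm thick, open to +x, inner gap y = -37 to 37 mm, outside 98 mm (108 at the tips), tips at x = 48, closed end's inner edge at x = -40 mm. A spine at the closed end (x = -62 to -55 mm) rises to an arm (52 to 60 mm up) over the fork.
- puller_fork (a point): Centre of the U on the fork's upper face, 6 mm above the puller's origin; same axes. Fully hooked it is on the lid's axis. A carried lid rests its rim's underside at this height; its plug then hangs 16 mm below the fork's underside.
- puller_grip (a point): Middle of the black upright grip, 95 mm above the puller's origin, straight above the fork's centre; same axes. Grip: 40 (x) x 28 (y) mm, from 60 to 122 mm above the origin, on top of the arm.
- lid_white: White lid, same shape as the red one, seated in another neck; stays seated.
- lid_blue: Blue lid, same shape as the red one, seated in another neck; stays seated.
- pan: Aluminium quarter sheet pan fixed to the table, 330 (x) x 240 (y) mm outside, rims 20 mm high and 5 mm thick. Origin at the centre of its underside; its floor is 5 mm above the origin. Empty but for a small ring cutter near its +x +y corner.
- board: Blue plastic cutting board fixed to the table, 200 (x) x 160 (y) x 12 mm; origin at the centre of its underside, its top 12 mm above. Place of the puller.
- cutter: Bystander: steel ring cutter, 56 mm diameter, 40 mm high, standing in the pan.
- scraper: Bystander: dough scraper lying flat, 102 x 150 x 22 mm, white handle.
- bar1: Bystander: dark sesame bar, 50 x 150 x 16 mm, lying on the table in front of the rail.
- dredger: Bystander: steel sugar shaker, 71 mm diameter, 100 mm high.
- bar2: Bystander: a second dark sesame bar of the same size, lying on top of the first.
Mind the look-alikes: they are no part of the job. What is meant by the lid_red is not pink, and is the smaller of those in its own colour. Leave any yellow look-alike of the puller alone.

How it is judged:
By the outcome, as a careful person would: the job done as asked, in the order asked, and still so for the second after the job is handed in, with the robot touching nothing.
It also fails if it takes over 58 s, if anything falls off the work surface, if the arm or the gripper's body presses on something with over 40 N, if the wrist force passes 120 N, or if a joint passes its speed limit or range.

### The arm

A 6-joint arm with a two-finger parallel gripper is mounted at the origin on the work surface. World frame = base frame: x ahead of the robot, y to its left, z up, the work surface at z = 0. Lengths are in m, angles in rad, forces in N, time in s.
With the tool pointing down it reaches from about 0.275 to 0.775 m from the base axis. Payload 14.6 kg.
Tool frame: the origin (TCP) lies at the very end of the fingers, on their centre line; the grasp point (between the pads) lies behind it (arm.grip_depth is the z of the grasp point in the tool frame, in m); z points along the fingers, y is the line along which they close (so a half turn about z gives the same grasp; the last joint's range is limited). The gripper opens to 85 mm and grips with 20 to 120 N. Pads are 22 mm wide; open, the fingers measure 114 mm over their backs; the gripper's body (76 mm by 85 mm) begins 54 mm behind the grasp point. The pads swing forward as they close: fully open they stand 13 mm farther back than shut.
Start: joints at [-1.403, 0.263, -0.048, 1.259, 0, 1.415], TCP at [0.167, -0.498, 0.231] pointing down, gripper open.
Joint ranges: [-2.65, 2.65], [-0.89, 1.7], [-1.18, 1.37], [-2.13, 2.11], [-1.35, 1.29], [-3.14, 3.14]. Speed limits (rad/s): [1.89, 1.89, 2.57, 2.79, 3.14, 3.14].

### API

Orientations are given as a rotation vector (axis times angle).
In Python, from station import arm gives the robot as it stands. The module is installed in compiled form; this text tells all that it offers.
- The arm moves only by the tool jog_arm, never from a script. Its argument "moves" is a list of rows, each a list of 7 numbers: the shift along the tool's x, y, z in m, then the turn, a rotation vector about the tool's x, y, z in degrees, then the opening, from -1 (shut) to 1 (fully open), so that 0 is half open. In form: [[x, y, z, wx, wy, wz, grip], ...]. A call has 1 to 5 rows; each row is the pose to reach, as a shift and turn from the pose commanded when the call began, along the tool's axes at that moment; what a row does not reach only later rows make up. A row lasts 1/10 s, in which the tool goes at most 50 mm and 8.59 degrees, less where a joint would pass 70% of its speed; a pose out of reach is approached as far as the arm can. A call with a gripper value outside its range is refused whole. The fingers move at their own pace and stop on an object; the grip force is fixed at half the most. Time passes only in rows, so rows that repeat a pose let the fingers close. It gives the time, the measured TCP pose, the force, the opening and the grip force at its end, in the units of the state.
- arm.observe(): the state, without advancing time (a new reading comes with each control period).
- arm.grab_frame(name): name is "side" or "top"; returns a dict with "pixels" (384x512x3 uint8, red, green, blue), "vfov" (degrees; the focal length in pixels is half the picture's height over the tangent of half this angle, whatever the lens; pixels are square), "cx", "cy" (the principal point, pixels), "distortion" ([k1, k2, p1, p2, k3] as OpenCV has them; the pictures are not rectified), "xyz" and "attitude" of the camera in the world. Camera axes: x right, y up, looking along -z (the intrinsics and any distortion apply to the point x, -y, -z); pixel columns grow to the right and rows downward; lengths in m; the calibration is good to about 2 mm. A picture is of the moment at which its call begins. There is no depth.
- arm.close_job(): hands the job in; it is judged then, once.
The state is a dict: "time_s": time; "qpos": joint angles; "qvel": joint speeds; "tau": joint torques, N m; "eef_pos": TCP position; "eef_rot": TCP orientation; "ft_force": force on the tool from outside, world axes, zero at the start; "wrist_torque": the same for the moment, N m; "opening": opening from 0.0 (shut) to 1.0 (fully open); "grasp_force": force on a finger pad.
Only numpy, scipy, OpenCV 4.12 (cv2) and the standard library are available. Lean on these libraries where they do the work, as an engineer would, in place of code of your own. Each camera call takes 0.05 s, during which the arm holds its last target. There are 200 camera calls.

## Working session

There is one attempt and no reset: what is moved stays moved. The work goes in short steps, Python scripts to look and compute and a tool call to move; the robot and the scene stay as the last step left them, time stands still between calls to the robot, and variables do not carry over. Pictures are saved under pics/ and viewed, at most 10 in all, crops included, and the job is handed in when it is done.

Besides the shell and the picture viewer there is one more tool, called after "Call:" by a JSON object that holds its "name" and its "arguments". jog_arm: Moves the arm, as the interface text tells. Its arguments: {"type":"object","properties":{"moves":{"type":"array","items":{"type":"array","items":{"type":"number"}}}},"required":["moves"]}

```bash
mkdir -p pics; cat > h.py <<'E'
import numpy as np, cv2
from scipy.spatial.transform import Rotation as R
from station import arm
def cam(f):
    h=f["pixels"].shape[0]; fl=h/2/np.tan(np.radians(f["vfov"])/2)
    K=np.array([[fl,0,f["cx"]],[0,fl,f["cy"]],[0,0,1.]])
    a=np.array(f["attitude"],float)
    M=a if a.shape==(3,3) else (R.from_rotvec(a).as_matrix() if a.size==3 else R.from_quat(a).as_matrix())
    return K,np.array(f["distortion"],float),M,np.array(f["xyz"],float)
def rays(f,uv):
    K,d,M,o=cam(f)
    p=cv2.undistortPoints(np.array(uv,float).reshape(-1,1,2),K,d).reshape(-1,2)
    return o,np.c_[p[:,0],-p[:,1],-np.ones(len(p))]@M.T
def onz(f,uv,z):
    o,r=rays(f,uv); return o+r*((z-o[2])/r[:,2])[:,None]
def proj(f,P):
    K,d,M,o=cam(f); q=(np.atleast_2d(P)-o)@M*[1,-1,-1]
    return cv2.projectPoints(q,np.zeros(3),np.zeros(3),K,d)[0].reshape(-1,2)
def save(f,n): cv2.imwrite(n,cv2.resize(f["pixels"][:,:,::-1],(800,600),interpolation=cv2.INTER_CUBIC))
E
python3 - <<'E'
from h import *
import pickle
print(arm.observe(),arm.grip_depth)
for n in("side","top"):
    f=arm.grab_frame(n); save(f,f"pics/{n}0.png"); pickle.dump(f,open(n+"0.pkl","wb"))
    print(n,{k:v for k,v in f.items() if k!="pixels"})
E
```

```text
{'time_s': 0.0, 'qpos': array([-1.40329779e+00,  2.63526406e-01, -4.89276950e-02,  1.25944336e+00,
        1.76959665e-05,  1.41550214e+00]), 'qvel': array([-1.47566898e-03,  5.87427396e-04, -3.97379336e-06,  2.13291445e-05,
       -9.44560333e-05, -7.96520726e-05]), 'tau': array([-1.02959642e-03, -6.37611365e+01,  3.84567940e+01,  1.36183173e-02,
       -2.80208138e-05,  5.27009860e-06]), 'eef_pos': array([ 0.16649278, -0.49759732,  0.2308267 ]), 'eef_rot': array([-3.09967716e+00, -5.04666206e-01, -1.72356124e-05]), 'ft_force': array([ 0.01685006, -0.4664726 , -0.04268803]), 'wrist_torque': array([ 0.00021125,  0.02208385, -0.01896933]), 'grasp_force': 0.0, 'opening': 0.9990774512179718} -0.0187
side {'vfov': 44.07838308470115, 'cx': 256.1191102006995, 'cy': 191.79786440064103, 'distortion': array([-0.04257821,  0.        ,  0.        ,  0.        ,  0.        ]), 'xyz': array([-0.24302522,  1.03507211,  0.99653613]), 'attitude': array([ 0.33291259, -1.24512565, -2.31735463])}
top {'vfov': 47.27344598084717, 'cx': 252.51773571471938, 'cy': 194.25826571381836, 'distortion': array([-0.0016275,  0.       ,  0.       ,  0.       ,  0.       ]), 'xyz': array([ 0.30128992, -0.05963979,  1.64178704]), 'attitude': array([ 0.0671779 , -0.07589063, -1.57834071])}
```

View pics/side0.png

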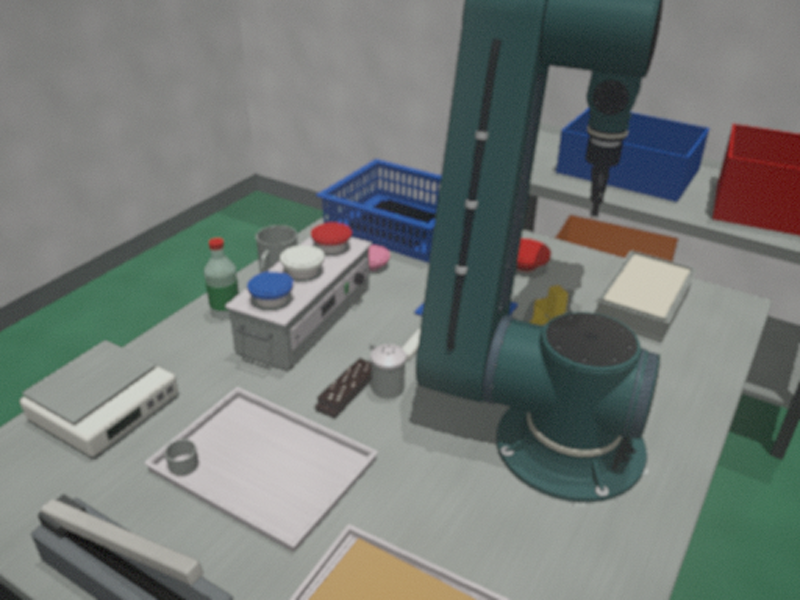

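View pics/top0.png

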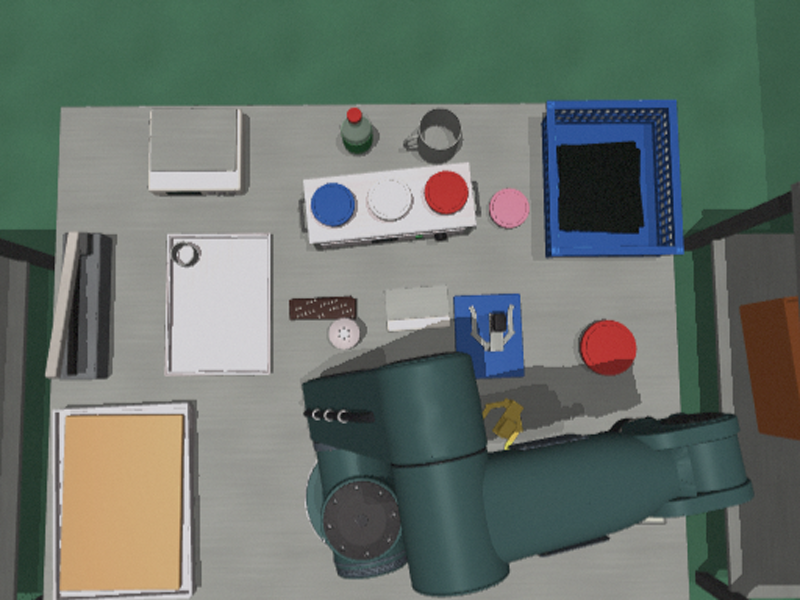

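The side view shows the rail with blue, white and red lids (red at 331,233); the arm hides the puller. In the top view the red lid is at (446,192), the puller at (492,328), the pan at (218,303) and the board at (488,335). The bigger red lid at (608,347), the pink one and the yellow puller are look-alikes.

```bash
python3 - <<'E'
from h import *
import pickle
f=pickle.load(open("top0.pkl","rb")); im=f["pixels"]; hsv=cv2.cvtColor(im,cv2.COLOR_RGB2HSV)
s=.64
def blob(mask,box):
    x0,y0,x1,y1=[int(v*s) for v in box]; m=np.zeros(mask.shape,np.uint8); m[y0:y1,x0:x1]=mask[y0:y1,x0:x1]
    c=max(cv2.findContours(m,cv2.RETR_EXTERNAL,cv2.CHAIN_APPROX_NONE)[0],key=cv2.contourArea); return c.reshape(-1,2).astype(np.float32)
H,S,V=[hsv[...,i] for i in range(3)]
red=((H<8)|(H>172))&(S>130)&(V>80); blue=(H>100)&(H<125)&(S>110)&(V>60)
for n,m,b,z in(("red",red,(415,165,475,220),.173),("blue",blue,(300,175,365,235),.173),("white",(S<40)&(V>190),(366,182,413,219),.173),("pink",(H>150)&(S>60),(485,180,535,232),.02)):
    c=blob(m.astype(np.uint8),b); P=onz(f,c,z); (q,r)=cv2.minEnclosingCircle(P[:,:2].astype(np.float32)); print(n,P.mean(0),q,r)
c=blob(blue.astype(np.uint8),(440,285,535,385)); P=onz(f,cv2.convexHull(c).reshape(-1,2),.012)[:,:2].astype(np.float32); print("board",cv2.minAreaRect(P))
# pan
c=blob(((S<40)&(V>175)).astype(np.uint8),(150,220,285,385)); P=onz(f,cv2.convexHull(c).reshape(-1,2),.005)[:,:2].astype(np.float32); print("pan",cv2.minAreaRect(P))
c=blob((V<60).astype(np.uint8),(475,300,515,345)); P=onz(f,c,.134)[:,:2].astype(np.float32); print("grip",cv2.minAreaRect(P),len(c))
# rail top
c=blob(((S<40)&(V>175)).astype(np.uint8),(295,160,478,250)); P=onz(f,cv2.convexHull(c).reshape(-1,2),.13)[:,:2].astype(np.float32); print("rail",cv2.minAreaRect(P))
a=im[165:250,280:345]; a=cv2.resize(a,(520,680),interpolation=cv2.INTER_CUBIC)[:600]
cv2.imwrite("pics/pul.png",a[:,:,::-1])
E
```

```text
red [ 0.67901692 -0.18170598  0.173     ] (0.6796476244926453, -0.1817944049835205) 0.047621652483940125
blue [0.65469143 0.06602984 0.173     ] (0.6546590328216553, 0.06608336418867111) 0.04755224660038948
white [ 0.6654152  -0.05016516  0.173     ] (0.6641265749931335, -0.05677136778831482) 0.06365753710269928
pink [ 0.67870781 -0.34589785  0.02      ] (0.6795995831489563, -0.3454350233078003) 0.04856918752193451
board ((0.37198901176452637, -0.290885329246521), (0.19693700969219208, 0.15877918899059296), 1.7091554403305054)
pan ((0.4551736116409302, 0.35595008730888367), (0.3388965129852295, 0.24820873141288757), 0.37929922342300415)
grip ((0.39795300364494324, -0.2956490218639374), (0.03106054663658142, 0.03829291835427284), 88.75655364990234) 35
rail ((0.669154703617096, -0.05791954696178436), (0.1458529680967331, 0.37689778208732605), 5.777749538421631)
```

View pics/pul.png

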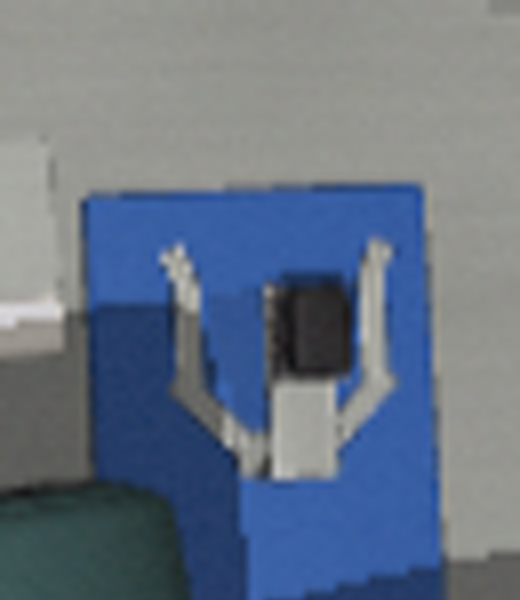

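The crop shows the puller upright, with its tips up (+x) at about (173,250) and (378,245) in the crop and its grip top around (322,330).

```bash
python3 - <<'E'
from h import *
import pickle
f=pickle.load(open("top0.pkl","rb"))
c=lambda p:np.array(p,float)/8+[279.5,164.5]
t=onz(f,[c((173,248)),c((378,243))],.018); print("tips",t)
print("corners",onz(f,[c((180,388)),c((390,382))],.018))
print("closed", onz(f,[c((240,475)),c((335,478))],.018), onz(f,[c((275,478)),c((335,478)),c((275,380)),c((337,380))],.072))
print("gripTop",onz(f,[c((297,288)),c((350,288)),c((350,376)),c((297,376))],.134))
o=arm.observe(); print(R.from_rotvec(o["eef_rot"]).as_matrix())
E
```

```text
tips [[ 0.44321441 -0.24998411  0.018     ]
 [ 0.44473548 -0.34540291  0.018     ]]
corners [[ 0.37811268 -0.25198849  0.018     ]
 [ 0.38004165 -0.34939328  0.018     ]]
closed [[ 0.33766446 -0.27895716  0.018     ]
 [ 0.33589088 -0.32285942  0.018     ]] [[ 0.33497862 -0.28728117  0.072     ]
 [ 0.3347402  -0.31410589  0.072     ]
 [ 0.3787689  -0.28823007  0.072     ]
 [ 0.37852626 -0.31601943  0.072     ]]
gripTop [[ 0.41530745 -0.28955534  0.134     ]
 [ 0.41511111 -0.31242844  0.134     ]
 [ 0.37714834 -0.31153154  0.134     ]
 [ 0.37734747 -0.28871065  0.134     ]]
[[ 9.48338442e-01  3.17260426e-01 -1.46541577e-04]
 [ 3.17260424e-01 -9.48338016e-01  9.11560648e-04]
 [ 1.50231171e-04 -9.10959848e-04 -9.99999574e-01]]
```

Call:
{"name": "jog_arm", "arguments": {"moves": [[0.046,-0.019,0,0,0,3.5,1],[0.093,-0.038,0,0,0,7,1],[0.14,-0.058,0,0,0,10.5,1],[0.187,-0.077,0,0,0,14,1],[0.234,-0.096,0,0,0,17.5,1]]}}

```text
time_s: 0.6
eef_pos: [0.3567, -0.3331, 0.2312]
eef_rot: [-3.141, -0.023, 0.0]
ft_force: [1.7, -1.1, -0.7]
opening: 1.0
grasp_force: 0.0
```

```bash
cat >> h.py <<'E'
def go(x,y,z,yaw):
    "tool-frame move to TCP (x,y,z), pointing down, tool x at yaw deg"
    o=arm.observe(); M=R.from_rotvec(o["eef_rot"]); a=np.radians(yaw)
    T=R.from_matrix(np.array([[np.cos(a),np.sin(a),0],[np.sin(a),-np.cos(a),0],[0,0,-1]]))
    print("now",o["eef_pos"].round(4),"t",round(o["time_s"],2),"F",o["ft_force"].round(1),"open",round(o["opening"],3),"g",round(o["grasp_force"],1))
    print("move mm",(1e3*M.inv().apply(np.array([x,y,z])-o["eef_pos"])).round(1),"deg",np.degrees((M.inv()*T).as_rotvec()).round(2))
E
python3 -c "
from h import *
go(.396,-.299,.18,1)
f=arm.grab_frame('side');save(f,'pics/s1.png')"
```

```text
now [ 0.3567 -0.3331  0.2312] t 0.6 F [ 1.7 -1.1 -0.7] open 1.0 g 0.0
move mm [ 39.8 -33.5  51.2] deg [-0.    0.   -0.17]
```

View pics/s1.png

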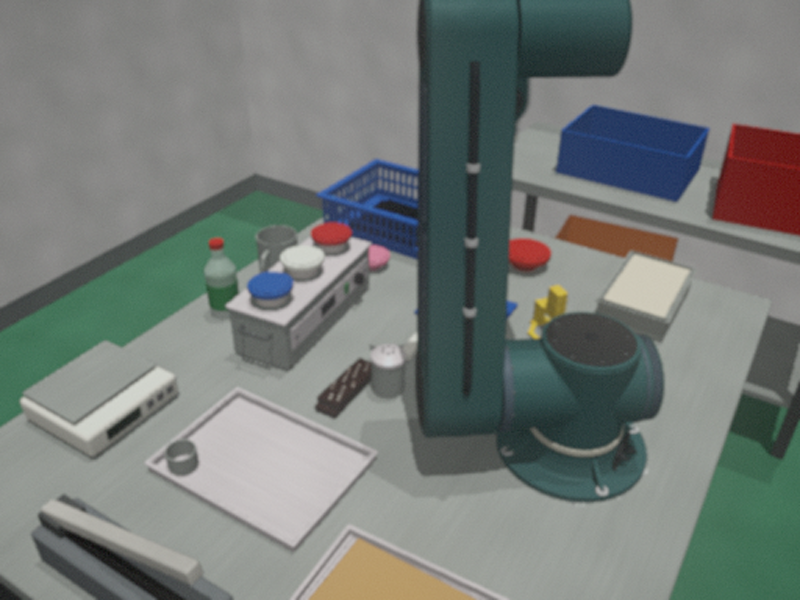

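The arm hides the gripper and the puller in this view. Going by the measured position instead.

Call:
{"name": "jog_arm", "arguments": {"moves": [[0.02,-0.017,0,0,0,0,1],[0.04,-0.0335,0.01,0,0,0,1],[0.04,-0.0335,0.05,0,0,0,1],[0.04,-0.0335,0.09,0,0,0,1],[0.04,-0.0335,0.09,0,0,0,1]]}}

```text
time_s: 1.15
eef_pos: [0.3931, -0.2983, 0.1375]
eef_rot: [-3.136, -0.028, 0.008]
ft_force: [0.1, 0.8, -0.3]
opening: 1.004
grasp_force: 0.0
```

Call:
{"name": "jog_arm", "arguments": {"moves": [[0,0,0.02,0,0,0,1],[0,0,0.04,0,0,0,1],[0,0,0.049,0,0,0,1],[0,0,0.049,0,0,0,1],[0,0,0.049,0,0,0,1]]}}

```text
time_s: 1.65
eef_pos: [0.3954, -0.301, 0.0935]
eef_rot: [3.141, 0.027, 0.001]
ft_force: [0.7, -0.5, 0.1]
opening: 1.0
grasp_force: 0.0
```

Call:
{"name": "jog_arm", "arguments": {"moves": [[0,0,0,0,0,0,0],[0,0,0,0,0,0,-1],[0,0,0,0,0,0,-1],[0,0,0,0,0,0,-1],[0,0,0,0,0,0,-1]]}}

```text
time_s: 2.15
eef_pos: [0.3952, -0.3006, 0.0925]
eef_rot: [3.141, 0.027, 0.001]
ft_force: [-0.5, -1.3, 2.3]
opening: 0.319
grasp_force: 63.6
```

Call:
{"name": "jog_arm", "arguments": {"moves": [[0,0,0,0,0,0,-1],[0,0,0,0,0,0,-1],[0,0,0,0,0,0,-1],[0,0,0,0,0,0,-1],[0,0,0,0,0,0,-1]]}}

```text
time_s: 2.65
eef_pos: [0.3952, -0.3007, 0.0924]
eef_rot: [3.141, 0.027, 0.001]
ft_force: [0.1, -1.7, 4.9]
opening: 0.322
grasp_force: 64.1
```

Call:
{"name": "jog_arm", "arguments": {"moves": [[0,0,-0.01,0,0,0,-1],[0,0,-0.03,0,0,0,-1],[0,0,-0.06,0,0,0,-1],[0,0,-0.095,0,0,0,-1],[0,0,-0.131,0,0,0,-1]]}}

```text
time_s: 3.15
eef_pos: [0.3943, -0.2998, 0.2246]
eef_rot: [-3.14, -0.027, 0.002]
ft_force: [1.2, -0.7, -3.6]
opening: 0.321
grasp_force: 62.9
```

```bash
python3 -c "
from h import *
go(.540,-.1966,.2234,5.6)"
```

```text
now [ 0.3943 -0.2998  0.2246] t 3.15 F [ 1.2 -0.7 -3.6] open 0.321 g 62.9
move mm [ 147.4 -100.6    1.2] deg [-0.07  0.06 -4.6 ]
```

Call:
{"name": "jog_arm", "arguments": {"moves": [[0.02,-0.014,0,0,0,-0.6,-1],[0.058,-0.039,0,0,0,-1.8,-1],[0.096,-0.065,0,0,0,-3,-1],[0.13,-0.088,0,0,0,-4,-1],[0.147,-0.1,0,0,0,-4.6,-1]]}}

```text
time_s: 3.65
eef_pos: [0.5418, -0.1956, 0.223]
eef_rot: [-3.137, -0.157, 0.001]
ft_force: [-0.8, -0.2, -4.1]
opening: 0.322
grasp_force: 62.9
```

Call:
{"name": "jog_arm", "arguments": {"moves": [[0,0,0,0,0,0,-1],[0,0,0,0,0,0,-1],[0,0,0,0,0,0,-1]]}}

```text
time_s: 3.95
eef_pos: [0.5395, -0.1983, 0.2234]
eef_rot: [-3.138, -0.152, 0.001]
ft_force: [-0.6, 0.1, -3.8]
opening: 0.323
grasp_force: 62.9
```

```bash
python3 - <<'E'
from h import *
import pickle
go(.540,-.1966,.2234,5.6)
a=[]
for n in("top","side"):
    f=arm.grab_frame(n); pickle.dump(f,open(n+"1.pkl","wb")); im=f["pixels"]
    o=arm.observe()["eef_pos"]; c=proj(f,o+[0.05,0,-.07])[0]; print(n,c)
    x,y=np.clip((c-[50,64]).astype(int),0,[412,256]); print(x,y)
    a.append(cv2.resize(im[y:y+128,x:x+100],(400,512),interpolation=cv2.INTER_CUBIC))
cv2.imwrite("pics/c1.png",np.hstack(a)[:,:,::-1])
E
```

```text
now [ 0.5395 -0.1983  0.2234] t 3.95 F [-0.6  0.1 -3.8] open 0.323 g 62.9
move mm [ 0.7 -1.6 -0. ] deg [-0.01  0.04 -0.05]
top [289.88289417 149.81981604]
239 85
side [234.44049463 156.90895566]
184 92
```

View pics/c1.png

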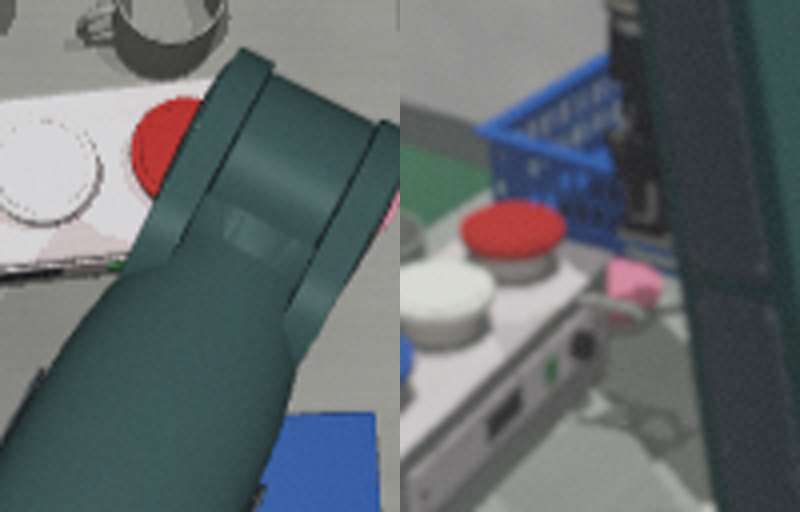

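The side crop shows the left fork tip level with the gap in front of the rail, at about (583,298) in the crop; the top view is blocked by the arm.

```bash
python3 - <<'E'
from h import *
import pickle
f=pickle.load(open("side1.pkl","rb"))
o=arm.observe()["eef_pos"]; Rz=R.from_euler('z',5.6,degrees=True)
for l in((48,54,3),(48,45,6),(0,49,3),(0,49,0),(0,49,6)):
    P=o+[0.001,0.001,-.0804]+Rz.apply(np.array(l)/1e3); p=proj(f,P)[0]; print(l,P,p,(p-[184,92])*4+[400,0])
t=pickle.load(open("top1.pkl","rb"))
# red lid in side view
P=proj(f,[[.6793,-.1818,.172]]); print((P-[184,92])*4+[400,0])
h=cv2.cvtColor(f["pixels"],cv2.COLOR_RGB2HSV); m=(((h[...,0]<8)|(h[...,0]>172))&(h[...,1]>130)&(h[...,2]>80)).astype(np.uint8); m[:,:184]=0;m[:120]=0;m[:,235:]=0;m[170:]=0
c=max(cv2.findContours(m,0,1)[0],key=cv2.contourArea).reshape(-1,2); print(c.min(0),c.max(0))
a=np.linspace(0,6.28,60);Q=np.vstack([np.c_[.6793+.048*np.cos(a),-.1818+.048*np.sin(a),0*a+z] for z in(.16,.172)]);q=proj(f,Q);print(q.min(0),q.max(0))
E
```

```text
(48, 54, 3) [ 0.58303672 -0.1390417   0.14604736] [226.60592942 166.27515481] [570.42371767 297.10061924]
(48, 45, 6) [ 0.58391497 -0.14799875  0.14904736] [227.82530044 164.37949812] [575.30120174 289.51799246]
(0, 49, 3) [ 0.53575372 -0.14870182  0.14604736] [239.40340159 168.84907995] [621.61360636 307.3963198 ]
(0, 49, 0) [ 0.53575372 -0.14870182  0.14304736] [239.40772864 169.58846126] [621.63091455 310.35384503]
(0, 49, 6) [ 0.53575372 -0.14870182  0.14904736] [239.39906932 168.1082182 ] [621.5962773  304.43287281]
[[508.96788148 222.88807815]]
[200 142] [224 155]
[197.95336446 141.55053501] [224.55605315 157.14192217]
```

Call:
{"name": "jog_arm", "arguments": {"moves": [[0,-0.0027,0,0,0,0,-1],[0.01,-0.0027,0,0,0,0,-1],[0.025,-0.0027,0,0,0,0,-1],[0.04,-0.0027,0,0,0,0,-1],[0.05,-0.0027,0,0,0,0,-1]]}}

```text
time_s: 4.55
eef_pos: [0.591, -0.1903, 0.2231]
eef_rot: [-3.138, -0.153, -0.0]
ft_force: [-0.2, -0.1, -4.3]
opening: 0.319
grasp_force: 62.9
```

```bash
python3 -c "
from h import *
go(.678,-.182,.2234,5.6)"
```

```text
now [ 0.591  -0.1903  0.2231] t 4.55 F [-0.2 -0.1 -4.3] open 0.319 g 62.9
move mm [87.4  0.2 -0.3] deg [-0.   -0.01 -0.  ]
```

Call:
{"name": "jog_arm", "arguments": {"moves": [[0.01,0,0,0,0,0,-1],[0.02,0,0,0,0,0,-1],[0.03,0,0,0,0,0,-1],[0.04,0,0,0,0,0,-1],[0.045,0,0,0,0,0,-1]]}}

```text
time_s: 5.05
eef_pos: [0.6354, -0.1859, 0.2231]
eef_rot: [-3.138, -0.154, 0.0]
ft_force: [-0.0, -0.1, -3.0]
opening: 0.318
grasp_force: 62.9
```

Call:
{"name": "jog_arm", "arguments": {"moves": [[0.01,0,0,0,0,0,-1],[0.02,0,0,0,0,0,-1],[0.03,0,0,0,0,0,-1],[0.04,0,0,0,0,0,-1],[0.042,0,0,0,0,0,-1]]}}

```text
time_s: 5.55
eef_pos: [0.677, -0.1818, 0.2229]
eef_rot: [-3.138, -0.154, 0.0]
ft_force: [-0.7, 0.2, -3.1]
opening: 0.325
grasp_force: 62.9
```

```bash
python3 - <<'E'
from h import *
go(.678,-.182,.2234,5.6)
f=arm.grab_frame("side"); cv2.imwrite("pics/c2.png",cv2.resize(f["pixels"][110:200,150:250],(800,600),interpolation=cv2.INTER_CUBIC)[:,:,::-1])
E
```

```text
now [ 0.677  -0.1818  0.2229] t 5.55 F [-0.7  0.2 -3.1] open 0.325 g 62.9
move mm [ 0.9  0.3 -0.5] deg [-0.01  0.01  0.01]
```

View pics/c2.png

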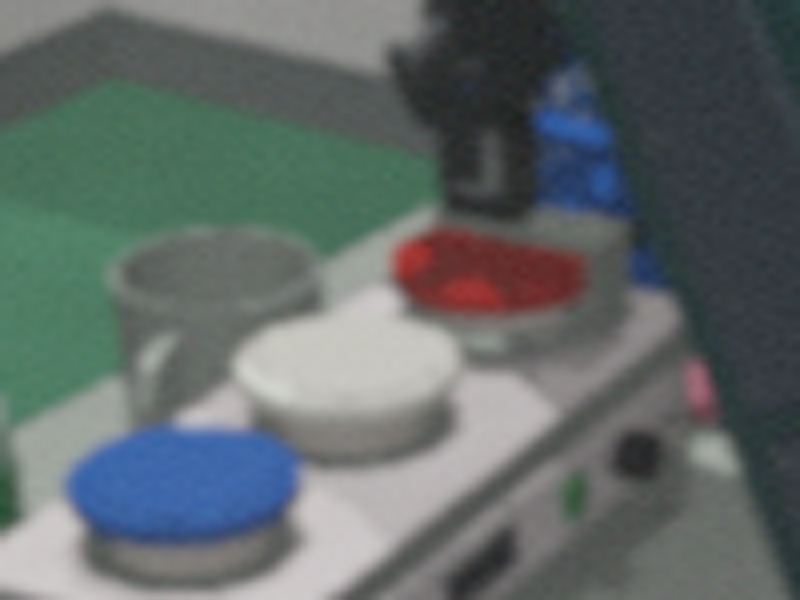

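The fork sits under the red rim (lid at about 490,275) with no contact forces. Pulling up now.

Call:
{"name": "jog_arm", "arguments": {"moves": [[0.001,0,-0.005,0,0,0,-1],[0.001,0,-0.009,0,0,0,-1],[0.001,0,-0.012,0,0,0,-1],[0.001,0,-0.014,0,0,0,-1],[0.001,0,-0.016,0,0,0,-1]]}}

```text
time_s: 6.1
eef_pos: [0.6768, -0.1817, 0.2382]
eef_rot: [-3.137, -0.153, 0.003]
ft_force: [0.5, -0.5, -16.2]
opening: 0.319
grasp_force: 61.4
```

Call:
{"name": "jog_arm", "arguments": {"moves": [[0,0,-0.002,0,0,0,-1],[0,0,-0.004,0,0,0,-1],[0,0,-0.006,0,0,0,-1],[0,0,-0.008,0,0,0,-1],[0,0,-0.01,0,0,0,-1]]}}

```text
time_s: 6.6
eef_pos: [0.6775, -0.1818, 0.2499]
eef_rot: [3.138, 0.153, 0.001]
ft_force: [0.3, 0.2, -4.9]
opening: 0.318
grasp_force: 62.8
```

Call:
{"name": "jog_arm", "arguments": {"moves": [[0,0,-0.003,0,0,0,-1],[0,0,-0.006,0,0,0,-1],[0,0,-0.01,0,0,0,-1],[0,0,-0.014,0,0,0,-1],[0,0,-0.018,0,0,0,-1]]}}

```text
time_s: 7.1
eef_pos: [0.6774, -0.1818, 0.2678]
eef_rot: [3.138, 0.153, 0.0]
ft_force: [-0.8, 0.3, -5.8]
opening: 0.315
grasp_force: 62.7
```

```bash
python3 - <<'E'
from h import *
go(.540,-.1958,.273,5.6)
f=arm.grab_frame("side"); cv2.imwrite("pics/c3.png",cv2.resize(f["pixels"][110:200,150:250],(800,600),interpolation=cv2.INTER_CUBIC)[:,:,::-1])
E
```

```text
now [ 0.6774 -0.1818  0.2678] t 7.1 F [-0.8  0.3 -5.8] open 0.315 g 62.7
move mm [-138.1    0.5   -5.3] deg [ 0.01 -0.02 -0.01]
```

View pics/c3.png

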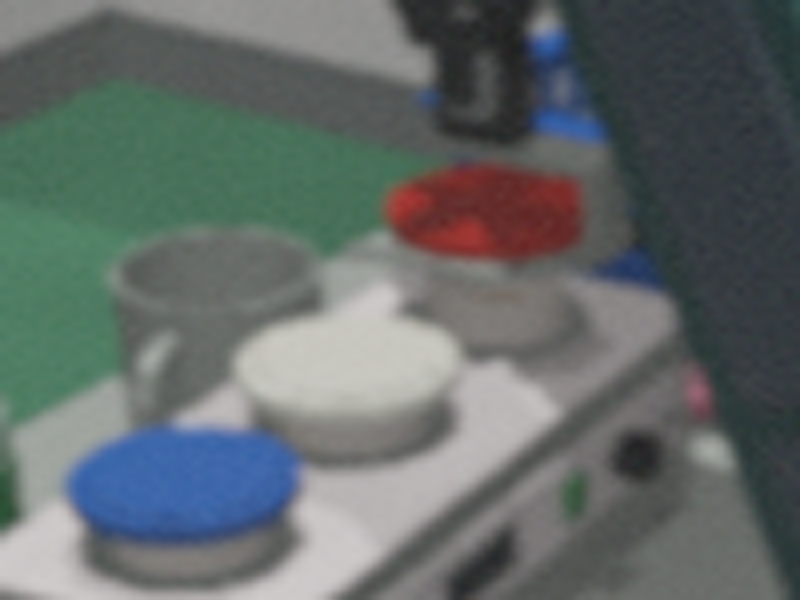

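The lid is lifted clear of the neck and lies level on the fork (480,210). Backing out.

Call:
{"name": "jog_arm", "arguments": {"moves": [[0,0,-0.004,0,0,0,-1],[-0.005,0,-0.008,0,0,0,-1],[-0.015,0,-0.01,0,0,0,-1],[-0.03,0,-0.01,0,0,0,-1],[-0.048,0,-0.01,0,0,0,-1]]}}

```text
time_s: 7.65
eef_pos: [0.629, -0.1865, 0.2773]
eef_rot: [3.138, 0.154, 0.0]
ft_force: [1.0, -0.6, -5.3]
opening: 0.318
grasp_force: 62.9
```

Call:
{"name": "jog_arm", "arguments": {"moves": [[-0.02,0,0,0,0,0,-1],[-0.04,0,0,0,0,0,-1],[-0.06,0,0,0,0,0,-1],[-0.08,0,0,0,0,0,-1],[-0.1,0,0,0,0,0,-1]]}}

```text
time_s: 8.15
eef_pos: [0.5288, -0.1962, 0.2776]
eef_rot: [3.138, 0.153, 0.0]
ft_force: [0.5, 0.6, -5.3]
opening: 0.318
grasp_force: 62.9
```

Call:
{"name": "jog_arm", "arguments": {"moves": [[-0.018,0,0,0,0,0,-1],[-0.033,0,0,0,0,0,-1],[-0.044,0,0,0,0,0,-1],[-0.05,0,0,0,0,0,-1],[-0.053,0,0,0,0,0,-1]]}}

```text
time_s: 8.65
eef_pos: [0.477, -0.2015, 0.2775]
eef_rot: [3.138, 0.153, 0.001]
ft_force: [0.1, -0.8, -5.9]
opening: 0.317
grasp_force: 62.8
```

```bash
python3 - <<'E'
from h import *
go(.484,.335,.275,0)
f=arm.grab_frame("side"); save(f,"pics/s4.png")
E
```

```text
now [ 0.477  -0.2015  0.2775] t 8.65 F [ 0.1 -0.8 -5.9] open 0.317 g 62.8
move mm [  59.2 -533.2    2.4] deg [ 0.01 -0.02  5.58]
```

View pics/s4.png

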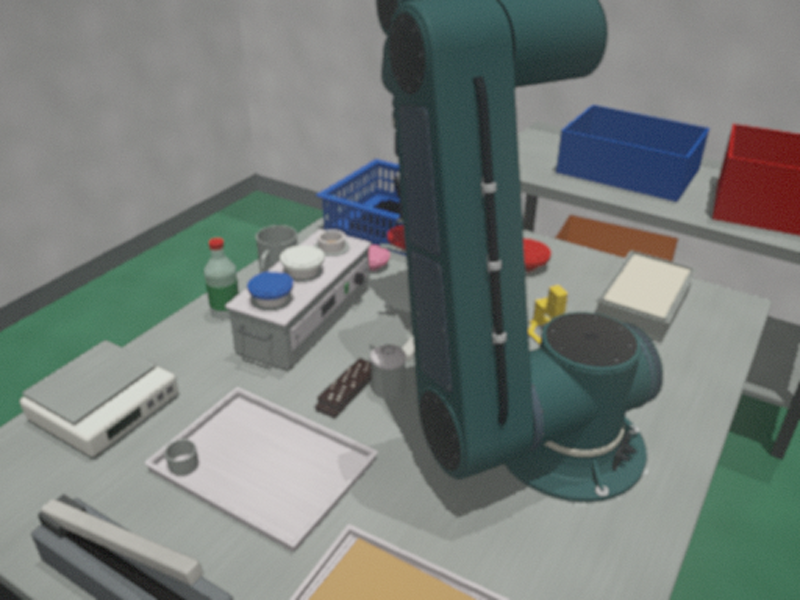

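The lid rides on the fork (red at about 398,235), the neck is open, and the other lids are still seated.

Call:
{"name": "jog_arm", "arguments": {"moves": [[0,-0.004,0,0,0,0,-1],[0.001,-0.013,0,0,0,0,-1],[0.003,-0.027,0,0,0,0,-1],[0.005,-0.046,0,0,0,0,-1],[0.007,-0.07,0,0,0,0,-1]]}}

```text
time_s: 9.2
eef_pos: [0.4776, -0.1296, 0.2771]
eef_rot: [-3.138, -0.153, 0.0]
ft_force: [-0.1, 0.8, -4.7]
opening: 0.325
grasp_force: 62.8
```

Call:
{"name": "jog_arm", "arguments": {"moves": [[0.003,-0.025,0,0,0,0,-1],[0.006,-0.05,0,0,0,0,-1],[0.009,-0.075,0,0,0,0,-1],[0.011,-0.1,0,0,0,0,-1],[0.014,-0.125,0,0,0,0,-1]]}}

```text
time_s: 9.7
eef_pos: [0.4788, -0.0031, 0.2774]
eef_rot: [-3.138, -0.155, -0.0]
ft_force: [0.4, -0.5, -4.8]
opening: 0.321
grasp_force: 62.8
```

Call:
{"name": "jog_arm", "arguments": {"moves": [[0.003,-0.025,0,0,0,0,-1],[0.006,-0.05,0,0,0,0,-1],[0.009,-0.075,0,0,0,0,-1],[0.011,-0.1,0,0,0,0,-1],[0.014,-0.125,0,0,0,0,-1]]}}

```text
time_s: 10.2
eef_pos: [0.4803, 0.1226, 0.2774]
eef_rot: [-3.138, -0.155, -0.0]
ft_force: [0.2, -0.2, -5.4]
opening: 0.321
grasp_force: 62.8
```

Call:
{"name": "jog_arm", "arguments": {"moves": [[0.003,-0.025,0,0,0,0,-1],[0.006,-0.05,0,0,0,0,-1],[0.009,-0.075,0,0,0,0,-1],[0.011,-0.1,0,0,0,0,-1],[0.014,-0.125,0,0,0,0,-1]]}}

```text
time_s: 10.7
eef_pos: [0.4929, 0.1739, 0.2772]
eef_rot: [-3.096, -0.256, 0.007]
ft_force: [0.2, -0.1, -6.0]
opening: 0.316
grasp_force: 62.8
```

Call:
{"name": "jog_arm", "arguments": {"moves": [[0.003,-0.024,0,0,0,0,-1],[0.005,-0.044,0,0,0,0,-1],[0.007,-0.06,0,0,0,0,-1],[0.009,-0.07,0,0,0,0,-1],[0.01,-0.076,0,0,0,0,-1]]}}

```text
time_s: 11.2
eef_pos: [0.4984, 0.2138, 0.2799]
eef_rot: [-3.06, -0.341, 0.014]
ft_force: [-1.0, -0.0, -5.4]
opening: 0.32
grasp_force: 62.8
```

```bash
python3 - <<'E'
from h import *
import pickle
go(.484,.335,.275,0)
for n in("side","top"):
    f=arm.grab_frame(n); pickle.dump(f,open(n+"5.pkl","wb")); h=cv2.cvtColor(f["pixels"],cv2.COLOR_RGB2HSV)
    m=(((h[...,0]<8)|(h[...,0]>172))&(h[...,1]>130)&(h[...,2]>60)).astype(np.uint8)
    print(n,[(cv2.boundingRect(c),cv2.contourArea(c)) for c in cv2.findContours(m,0,1)[0] if cv2.contourArea(c)>60], proj(f,arm.observe()["eef_pos"]-[0,0,.06]))
E
```

```text
now [0.4984 0.2138 0.2799] t 11.2 F [-1.  -0.  -5.4] open 0.32 g 62.8
move mm [  12.7 -120.9   12.6] deg [-3.6   0.52 12.72]
side [((163, 201, 31, 18), 388.0), ((457, 80, 55, 70), 2999.0)] [[179.88763378 205.78655194]]
top [((371, 205, 36, 35), 936.5), ((169, 168, 11, 19), 116.5)] [[166.07877582 174.42748322]]
```

```bash
python3 - <<'E'
from h import *
o=arm.observe(); print(o["qpos"].round(3)); M=R.from_rotvec(o["eef_rot"]).as_matrix(); print(M.round(3), "yaw",np.degrees(np.arctan2(M[1,0],M[0,0])))
E
```

```text
[0.221 0.281 0.106 1.398 0.063 3.141]
[[ 0.976  0.219 -0.016]
 [ 0.22  -0.974  0.061]
 [-0.002 -0.063 -0.998]] yaw 12.700151561210534
```

Call:
{"name": "jog_arm", "arguments": {"moves": [[0,0,0,0,0,0,-1]]}}

```text
time_s: 11.4
eef_pos: [0.4982, 0.2131, 0.2799]
eef_rot: [-3.06, -0.34, 0.014]
ft_force: [0.0, 0.8, -5.4]
opening: 0.321
grasp_force: 62.8
```

```bash
python3 - <<'E'
from h import *
go(.498,.214,.28,18)
E
```

```text
now [0.4982 0.2131 0.2799] t 11.4 F [ 0.   0.8 -5.4] open 0.321 g 62.8
move mm [-0.1 -0.9 -0. ] deg [-3.61 -0.05 -5.33]
```

Joint 6 is at its end, so I'll level the tool and turn the puller to yaw 90°, then set the lid down drawing out towards -y.

Call:
{"name": "jog_arm", "arguments": {"moves": [[0,0,0,-0.6,0,-1,-1],[0,0,0,-1.5,0,-2.5,-1],[0,0,0,-2.6,0,-4,-1],[0,0,0,-3.4,0,-5,-1],[0,0,0,-3.6,0,-5.3,-1]]}}

```text
time_s: 11.9
eef_pos: [0.4982, 0.2136, 0.28]
eef_rot: [3.102, 0.493, 0.002]
ft_force: [0.1, 0.7, -5.9]
opening: 0.32
grasp_force: 62.8
```

Call:
{"name": "jog_arm", "arguments": {"moves": [[0,0,0,0,0,-2,-1],[0,0,0,0,0,-5,-1],[0,0,0,0,0,-10,-1],[0,0,0,0,0,-16,-1],[0,0,0,0,0,-22,-1]]}}

```text
time_s: 12.4
eef_pos: [0.4983, 0.2133, 0.2799]
eef_rot: [-2.95, -1.08, -0.002]
ft_force: [-0.2, -0.0, -6.2]
opening: 0.323
grasp_force: 62.8
```

Call:
{"name": "jog_arm", "arguments": {"moves": [[0,0,0,0,0,-6,-1],[0,0,0,0,0,-12,-1],[0,0,0,0,0,-18,-1],[0,0,0,0,0,-24,-1],[0,0,0,0,0,-30,-1]]}}

```text
time_s: 12.9
eef_pos: [0.4982, 0.2133, 0.2799]
eef_rot: [2.57, 1.807, 0.002]
ft_force: [0.0, 0.3, -5.5]
opening: 0.319
grasp_force: 62.8
```

Call:
{"name": "jog_arm", "arguments": {"moves": [[0,0,0,0,0,-6,-1],[0,0,0,0,0,-11,-1],[0,0,0,0,0,-15,-1],[0,0,0,0,0,-18,-1],[0,0,0,0,0,-20,-1]]}}

```text
time_s: 13.4
eef_pos: [0.4982, 0.2133, 0.2799]
eef_rot: [2.219, 2.223, 0.002]
ft_force: [-0.3, 0.9, -5.9]
opening: 0.321
grasp_force: 62.8
```

```bash
python3 - <<'E'
from h import *
go(.42,.405,.28,90)
print(arm.observe()["qpos"].round(2))
E
```

```text
now [0.4982 0.2133 0.2799] t 13.4 F [-0.3  0.9 -5.9] open 0.321 g 62.8
move mm [191.8 -77.9  -0. ] deg [ 0.05 -0.03  0.11]
[0.25 0.28 0.11 1.4  0.   1.82]
```

Call:
{"name": "jog_arm", "arguments": {"moves": [[0.005,-0.002,0,0,0,0,-1],[0.014,-0.006,0,0,0,0,-1],[0.027,-0.011,0,0,0,0,-1],[0.043,-0.017,0,0,0,0,-1],[0.06,-0.024,0,0,0,0,-1]]}}

```text
time_s: 13.9
eef_pos: [0.4736, 0.2747, 0.28]
eef_rot: [2.222, 2.22, 0.002]
ft_force: [0.4, 1.2, -5.9]
opening: 0.321
grasp_force: 62.8
```

Call:
{"name": "jog_arm", "arguments": {"moves": [[0.017,-0.007,0,0,0,0,-1],[0.034,-0.014,0,0,0,0,-1],[0.051,-0.021,0,0,0,0,-1],[0.066,-0.027,0,0,0,0,-1],[0.08,-0.033,0,0,0,0,-1]]}}

```text
time_s: 14.4
eef_pos: [0.4405, 0.3548, 0.28]
eef_rot: [2.221, 2.221, 0.002]
ft_force: [0.2, 0.8, -5.2]
opening: 0.318
grasp_force: 62.9
```

Call:
{"name": "jog_arm", "arguments": {"moves": [[0.013,-0.006,0,0,0,0,-1],[0.025,-0.011,0,0,0,0,-1],[0.036,-0.015,0,0,0,0,-1],[0.045,-0.019,0,0,0,0,-1],[0.052,-0.021,0,0,0,0,-1]]}}

```text
time_s: 14.9
eef_pos: [0.4201, 0.406, 0.28]
eef_rot: [2.222, 2.221, 0.002]
ft_force: [0.5, -0.4, -4.5]
opening: 0.321
grasp_force: 63.0
```

```bash
python3 - <<'E'
from h import *
go(.42,.405,.106,90)
f=arm.grab_frame("side"); save(f,"pics/s6.png")
h=cv2.cvtColor(f["pixels"],cv2.COLOR_RGB2HSV); m=(((h[...,0]<8)|(h[...,0]>172))&(h[...,1]>130)&(h[...,2]>60)).astype(np.uint8)
for c in cv2.findContours(m,0,1)[0]:
    if cv2.contourArea(c)>60: print(cv2.boundingRect(c))
o=arm.observe()["eef_pos"]; a=np.linspace(0,6.28,60); q=proj(f,np.vstack([np.c_[o[0]+.048*np.cos(a),o[1]+.048*np.sin(a),0*a+o[2]-.0744+d] for d in(0,.012)])); print(q.min(0),q.max(0))
E
```

```text
now [0.4201 0.406  0.28  ] t 14.9 F [ 0.5 -0.4 -4.5] open 0.321 g 63.0
move mm [ -1.1  -0.2 174. ] deg [ 0.05 -0.04 -0.02]
(135, 247, 37, 25)
(457, 80, 55, 70)
[135.36177326 242.2630134 ] [175.28396869 271.92206118]
```

View pics/s6.png

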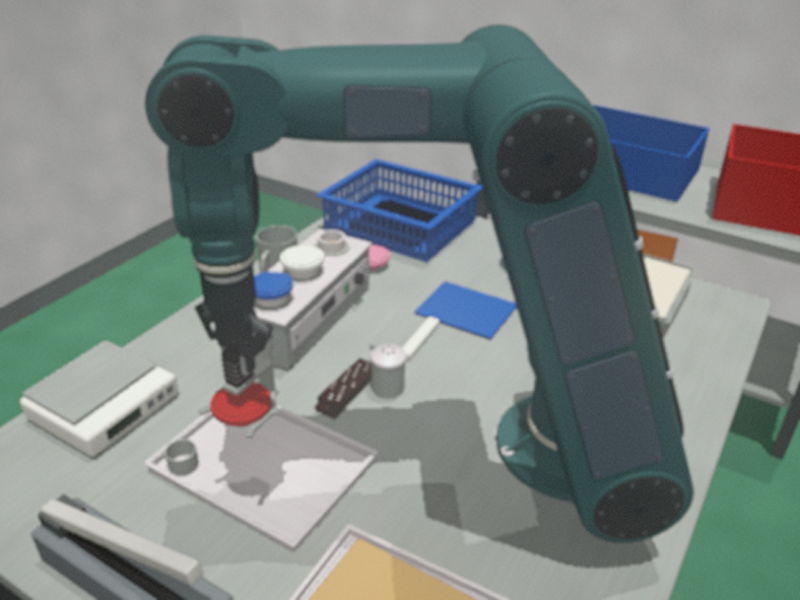

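The lid sits level and centred on the fork (240,404) above the pan; the cutter is at (182,458). Lowering.

Call:
{"name": "jog_arm", "arguments": {"moves": [[0,0,0.008,0,0,0,-1],[0,0,0.022,0,0,0,-1],[0,0,0.042,0,0,0,-1],[0,0,0.064,0,0,0,-1],[0,0,0.086,0,0,0,-1]]}}

```text
time_s: 15.45
eef_pos: [0.4205, 0.4047, 0.1927]
eef_rot: [2.222, 2.22, 0.001]
ft_force: [0.3, 0.8, -4.6]
opening: 0.317
grasp_force: 62.9
```

Call:
{"name": "jog_arm", "arguments": {"moves": [[0,0,0.021,0,0,0,-1],[0,0,0.04,0,0,0,-1],[0,0,0.056,0,0,0,-1],[0,0,0.068,0,0,0,-1],[0,0,0.076,0,0,0,-1]]}}

```text
time_s: 15.95
eef_pos: [0.4204, 0.4049, 0.1169]
eef_rot: [2.222, 2.22, 0.0]
ft_force: [-0.6, -0.2, -4.9]
opening: 0.32
grasp_force: 62.8
```

Call:
{"name": "jog_arm", "arguments": {"moves": [[0,0,0.003,0,0,0,-1],[0,0,0.006,0,0,0,-1],[0,0,0.009,0,0,0,-1],[0,0,0.012,0,0,0,-1],[0,0,0.013,0,0,0,-1]]}}

```text
time_s: 16.45
eef_pos: [0.4205, 0.4054, 0.1049]
eef_rot: [2.222, 2.221, 0.002]
ft_force: [-0.1, 0.2, -6.2]
opening: 0.317
grasp_force: 62.8
```

Call:
{"name": "jog_arm", "arguments": {"moves": [[0,0,0.001,0,0,0,-1],[0,0,0.002,0,0,0,-1],[0,0,0.003,0,0,0,-1],[0,0,0.004,0,0,0,-1],[0,0,0.004,0,0,0,-1]]}}

```text
time_s: 16.95
eef_pos: [0.4205, 0.4055, 0.101]
eef_rot: [2.222, 2.221, 0.002]
ft_force: [-0.5, 0.8, -3.9]
opening: 0.318
grasp_force: 62.8
```

Call:
{"name": "jog_arm", "arguments": {"moves": [[0,0,0.001,0,0,0,-1],[0,0,0.002,0,0,0,-1],[0,0,0.003,0,0,0,-1],[0,0,0.004,0,0,0,-1],[0,0,0.004,0,0,0,-1]]}}

```text
time_s: 17.45
eef_pos: [0.4204, 0.4054, 0.0968]
eef_rot: [2.222, 2.221, 0.001]
ft_force: [-0.5, 0.2, -4.1]
opening: 0.319
grasp_force: 63.0
```

Call:
{"name": "jog_arm", "arguments": {"moves": [[-0.004,0,0,0,0,0,-1],[-0.01,0,0,0,0,0,-1],[-0.018,0,0,0,0,0,-1],[-0.028,0,0,0,0,0,-1],[-0.038,0,0,0,0,0,-1]]}}

```text
time_s: 17.95
eef_pos: [0.4204, 0.3664, 0.097]
eef_rot: [2.222, 2.221, 0.002]
ft_force: [-0.6, -0.2, -3.6]
opening: 0.324
grasp_force: 63.0
```

Call:
{"name": "jog_arm", "arguments": {"moves": [[-0.012,0,0,0,0,0,-1],[-0.024,0,0,0,0,0,-1],[-0.036,0,0,0,0,0,-1],[-0.046,0,0,0,0,0,-1],[-0.05,0,0,0,0,0,-1]]}}

```text
time_s: 18.45
eef_pos: [0.4205, 0.3163, 0.097]
eef_rot: [2.223, 2.22, 0.001]
ft_force: [-0.7, 0.6, -3.8]
opening: 0.317
grasp_force: 63.0
```

```bash
python3 - <<'E'
from h import *
go(.42,.318,.2,90)
f=arm.grab_frame("side")
h=cv2.cvtColor(f["pixels"],cv2.COLOR_RGB2HSV); m=(((h[...,0]<8)|(h[...,0]>172))&(h[...,1]>130)&(h[...,2]>60)).astype(np.uint8)
for c in cv2.findContours(m,0,1)[0]:
    if cv2.contourArea(c)>60: print(cv2.boundingRect(c))
a=np.linspace(0,6.28,60)
for y in (.405,.395,.32):
    q=proj(f,np.vstack([np.c_[.42+.048*np.cos(a),y+.048*np.sin(a),0*a+d] for d in(.027,.039)])); print(y,q.min(0),q.max(0))
E
```

```text
now [0.4205 0.3163 0.097 ] t 18.45 F [-0.7  0.6 -3.8] open 0.317 g 63.0
move mm [   1.8   -0.4 -103. ] deg [ 0.05 -0.03 -0.07]
(145, 295, 33, 27)
(457, 80, 55, 70)
0.405 [144.48106332 291.81464286] [181.08549735 321.84499936]
0.395 [147.03829153 289.60299354] [183.41145856 319.34300442]
0.32 [165.3794536  273.72095782] [200.09540713 301.41093218]
```

The lid stayed put and the tips are clear. Lifting and carrying the puller back.

Call:
{"name": "jog_arm", "arguments": {"moves": [[0,0,-0.01,0,0,0,-1],[0,0,-0.035,0,0,0,-1],[0,0,-0.07,0,0,0,-1],[0,0,-0.105,0,0,0,-1],[0,0,-0.13,0,0,0,-1]]}}

```text
time_s: 19.0
eef_pos: [0.4206, 0.318, 0.2299]
eef_rot: [2.221, 2.221, 0.005]
ft_force: [-0.1, -0.2, -4.0]
opening: 0.322
grasp_force: 63.2
```

Call:
{"name": "jog_arm", "arguments": {"moves": [[-0.02,-0.001,0,0,0,0,-1],[-0.055,-0.002,0,0,0,0,-1],[-0.095,-0.004,0,0,0,0,-1],[-0.135,-0.006,0,0,0,0,-1],[-0.175,-0.008,0,0,0,0,-1]]}}

```text
time_s: 19.5
eef_pos: [0.4121, 0.1414, 0.2276]
eef_rot: [2.22, 2.222, 0.003]
ft_force: [-0.4, 0.6, -3.5]
opening: 0.317
grasp_force: 63.0
```

Call:
{"name": "jog_arm", "arguments": {"moves": [[-0.04,-0.002,0,0,0,0,-1],[-0.08,-0.004,0,0,0,0,-1],[-0.12,-0.006,0,0,0,0,-1],[-0.16,-0.008,0,0,0,0,-1],[-0.2,-0.01,0,0,0,0,-1]]}}

```text
time_s: 20.0
eef_pos: [0.4021, -0.059, 0.2276]
eef_rot: [2.22, 2.221, 0.003]
ft_force: [1.8, 0.1, -4.1]
opening: 0.317
grasp_force: 63.0
```

Call:
{"name": "jog_arm", "arguments": {"moves": [[-0.04,-0.002,0,0,0,0,-1],[-0.08,-0.004,0,0,0,0,-1],[-0.12,-0.005,0,0,0,0,-1],[-0.155,-0.006,0,0,0,0,-1],[-0.175,-0.006,0,0,0,0,-1]]}}

```text
time_s: 20.5
eef_pos: [0.3963, -0.235, 0.2272]
eef_rot: [2.222, 2.219, 0.002]
ft_force: [1.3, 0.1, -3.8]
opening: 0.317
grasp_force: 63.1
```

Call:
{"name": "jog_arm", "arguments": {"moves": [[0,0,0,0,0,5,-1],[0,0,0,0,0,12,-1],[0,0,0,0,0,20,-1],[0,0,0,0,0,28,-1],[0,0,0,0,0,36,-1]]}}

```text
time_s: 21.0
eef_pos: [0.3965, -0.2325, 0.2274]
eef_rot: [2.803, 1.418, 0.002]
ft_force: [-0.6, -0.4, -2.6]
opening: 0.316
grasp_force: 63.2
```

Call:
{"name": "jog_arm", "arguments": {"moves": [[0,0,0,0,0,8,-1],[0,0,0,0,0,16,-1],[0,0,0,0,0,24,-1],[0,0,0,0,0,32,-1],[0,0,0,0,0,38,-1]]}}

```text
time_s: 21.5
eef_pos: [0.3965, -0.2325, 0.2273]
eef_rot: [-3.112, -0.429, -0.002]
ft_force: [-0.3, -0.5, -3.8]
opening: 0.321
grasp_force: 63.2
```

```bash
python3 -c "
from h import *
go(.39,-.298,.11,1)"
```

```text
now [ 0.3965 -0.2325  0.2273] t 21.5 F [-0.3 -0.5 -3.8] open 0.321 g 63.2
move mm [-24.2  61.3 117.3] deg [-1.000e-02 -9.000e-02  1.469e+01]
```

Call:
{"name": "jog_arm", "arguments": {"moves": [[-0.006,0.015,0,0,0,4,-1],[-0.014,0.035,0,0,0,9,-1],[-0.021,0.053,0,0,0,13,-1],[-0.024,0.061,0,0,0,14.7,-1],[-0.024,0.061,0,0,0,14.7,-1]]}}

```text
time_s: 22.0
eef_pos: [0.3901, -0.2985, 0.2268]
eef_rot: [-3.141, -0.034, -0.002]
ft_force: [-0.7, -0.1, -3.9]
opening: 0.32
grasp_force: 63.1
```

Call:
{"name": "jog_arm", "arguments": {"moves": [[0,0,0.02,0,0,0,-1],[0,0,0.055,0,0,0,-1],[0,0,0.09,0,0,0,-1],[0,0,0.11,0,0,0,-1],[0,0,0.12,0,0,0,-1]]}}

```text
time_s: 22.5
eef_pos: [0.3896, -0.2963, 0.1053]
eef_rot: [-3.139, -0.038, 0.001]
ft_force: [-0.3, -0.3, -3.7]
opening: 0.325
grasp_force: 63.0
```

Call:
{"name": "jog_arm", "arguments": {"moves": [[0,0,0.004,0,0,0,-1],[0,0,0.008,0,0,0,-1],[0,0,0.01,0,0,0,-1],[0,0,0.012,0,0,0,-1],[0,0,0.013,0,0,0,-1]]}}

```text
time_s: 23.0
eef_pos: [0.3901, -0.298, 0.0938]
eef_rot: [-3.141, -0.035, -0.002]
ft_force: [0.4, 0.7, -3.2]
opening: 0.322
grasp_force: 62.9
```

```bash
python3 -c "
from h import *
go(.39,-.298,.092,1)"
```

```text
now [ 0.3901 -0.298   0.0938] t 23.0 F [ 0.4  0.7 -3.2] open 0.322 g 62.9
move mm [-0.1  0.   1.8] deg [-0.01 -0.08  0.28]
```

Call:
{"name": "jog_arm", "arguments": {"moves": [[0,0,0.0005,0,0,0,-1],[0,0,0.001,0,0,0,-1],[0,0,0.0015,0,0,0,-1],[0,0,0.0015,0,0,0,-1],[0,0,0.0015,0,0,0,-1]]}}

```text
time_s: 23.5
eef_pos: [0.3902, -0.2981, 0.0924]
eef_rot: [-3.141, -0.035, -0.002]
ft_force: [0.2, 0.3, 5.4]
opening: 0.315
grasp_force: 64.1
```

Call:
{"name": "jog_arm", "arguments": {"moves": [[0,0,0,0,0,0,-0.2],[0,0,0,0,0,0,0.3],[0,0,0,0,0,0,1],[0,0,0,0,0,0,1],[0,0,0,0,0,0,1]]}}

```text
time_s: 24.0
eef_pos: [0.3899, -0.2978, 0.092]
eef_rot: [-3.141, -0.035, -0.001]
ft_force: [-0.1, -0.3, 0.1]
opening: 0.999
grasp_force: 0.0
```

Call:
{"name": "jog_arm", "arguments": {"moves": [[0,0,0,0,0,0,1],[0,0,-0.015,0,0,0,1],[0,0,-0.04,0,0,0,1],[0,0,-0.08,0,0,0,1],[0,0,-0.12,0,0,0,1]]}}

```text
time_s: 24.5
eef_pos: [0.3895, -0.2975, 0.2133]
eef_rot: [-3.14, -0.035, -0.001]
ft_force: [1.2, -0.6, -0.0]
opening: 0.999
grasp_force: 0.0
```

Call:
{"name": "jog_arm", "arguments": {"moves": [[-0.03,0.03,-0.02,0,0,0,1],[-0.06,0.07,-0.03,0,0,0,1],[-0.09,0.11,-0.03,0,0,0,1],[-0.12,0.15,-0.03,0,0,0,1],[-0.15,0.18,-0.03,0,0,0,1]]}}

```text
time_s: 25.0
eef_pos: [0.2423, -0.4832, 0.2417]
eef_rot: [-3.141, -0.034, -0.002]
ft_force: [0.7, -0.7, 0.3]
opening: 1.0
grasp_force: 0.0
```

```bash
python3 - <<'E'
from h import *
print(arm.observe()["eef_pos"])
f=arm.grab_frame("top"); save(f,"pics/t7.png")
E
```

```text
[ 0.24232025 -0.48315047  0.24170446]
```

View pics/t7.png

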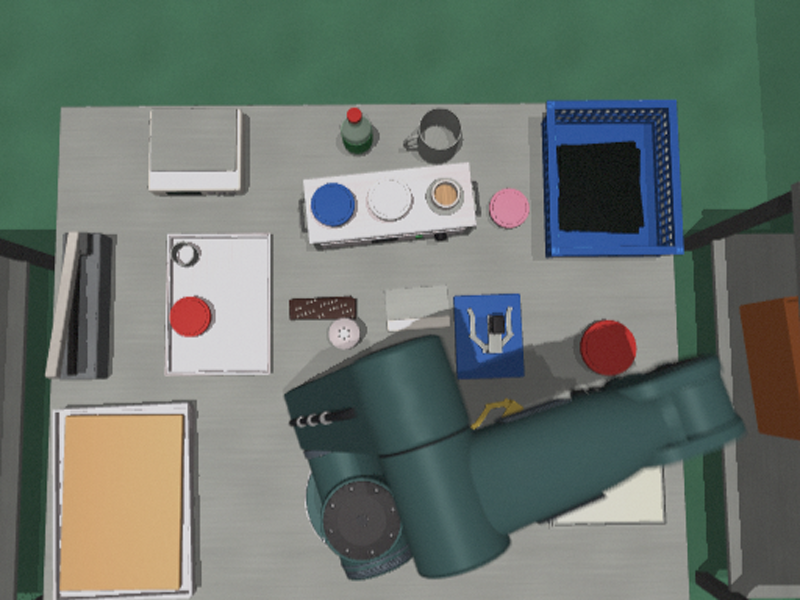

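The top view shows the red lid flat in the pan (190,316), the puller upright on the board (490,330), the red jar open (446,195), and the other things where they were. Handing in.

```bash
python3 -c "
from station import arm
print(arm.close_job())"
```

```text
the job is handed in; nothing more can be done
None
```

The job is handed in at about 25 s of the 58 s allowed: the red lid lies right way up on the pan floor, the puller stands upright on the blue board, and in the last picture nothing else had moved.

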